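Set the end preload of a flywheel axle with its shaft collar

TASK

Take the end play out of the flywheel's axle: loosen the thumbscrew on the shaft collar, slide the collar along the axle towards the flywheel until it presses the sprung nose of the thrust bush with about 10 N, and tighten the screw again so that the collar keeps that push by itself. Loosen the screw before moving the collar, never press the bush hard (it is spoiled above 20 N), and leave the cup, the bottle and the brass weight where they stand.

Things in the scene. Friction and masses are not known exactly. Their poses are not given: they have to be found in the camera images.
- stand: Flywheel apparatus, fixed to the bench: grey base plate 110 x 310 x 14 mm, aluminium pillars (34 mm wide, tops 116 mm above the bench, centres at y = -100 and +100 mm, 177 mm clear between them), a level 12 mm steel axle along y at x = 0, z = 100 mm, a dark 116 mm flywheel outboard of the +y pillar. Origin at bench height midway between the pillars; y points along the axle to the flywheel, z up
- bearing: Fixed pillar at the flywheel's end; origin at its foot, 14 mm above the bench; axes as the stand's. From its inner face (12 mm towards -y) the thrust bush stands out round the axle: dark seat, 31 mm diameter, and a sprung brass nose, 25 mm, that the collar meets. Its face is 23 to 35 mm before the inner face: different each start, not measured, found by touch. It yields 5 N per mm, 5 mm at most
- collar: Plain steel shaft collar on the axle, 40 mm diameter, 22 mm long along the axle; origin at its centre, on the axle; axes as the stand's (y towards the flywheel). It slides along the axle and cannot turn: with 1 to 2 N when the screw is loose; clamped, it holds 30 N or more at the fully tight end, about 20 N at 0.4 rad. It carries the thumbscrew on top
- wing (a point): Centre of the thumbscrew's flat black wing: an upright bar 36 mm long (its x axis, level), 10 mm thick (its y axis), 26 mm high (z up), on a thin stem on top of the collar, 47 mm above the axle's centre line; its underside is 14 mm above the collar's top. Pinch it across the 10 mm. It turns with the screw and travels with the collar; pushing it along the axle slides the collar
- screw (a joint): Turn of the thumbscrew in rad, about the upright axis through the wing: 0 = fully tight (stop), growing counterclockwise from above as it is loosened, 1.7 = stop at the loose end. It starts tight, between 0 and 0.3. It clamps less and less up to 0.9, and is free beyond; loosened means past 1.1, tight below 0.4. It takes 0.1 to 0.3 N m to turn. At 0.7 the wing lies square across the axle
- cup: Bystander: pale blue plastic cup upside down, 74 mm wide, 92 mm high; origin under its centre
- bottle: Bystander: clear bottle with a blue cap, 62 mm diameter, 170 mm high; origin under its centre
- weight: Bystander: brass laboratory weight, 40 mm diameter, 42 mm high with its knob; origin under its centre

How it is judged:
By the outcome, as a careful person would: the job done as asked, in the order asked, and still so for the second after the job is handed in, with the robot touching nothing.
It also fails if it takes over 58 s, if anything falls off the work surface, if the arm or the gripper's body presses on something with over 40 N, if the wrist force passes 120 N, or if a joint passes its speed limit or range.

ROBOT

A 6-joint arm with a two-finger parallel gripper is mounted at the origin on the work surface. World frame = base frame: x ahead of the robot, y to its left, z up, the work surface at z = 0. Lengths are in m, angles in rad, forces in N, time in s.
With the tool pointing down it reaches from about 0.375 to 0.9 m from the base axis. Payload 3.1 kg.
Tool frame: the origin (TCP) lies midway between the tips of the shut fingers; the grasp point (between the pads) lies 19 mm behind it (manip.grasp_offset is the distance from the TCP to the grasp point, in m); z points along the fingers, y is the line along which they close (so a half turn about z gives the same grasp; the last joint's range is limited). The gripper opens to 85 mm and grips with 20 to 120 N. Pads are 22 mm wide; open, the fingers measure 114 mm over their backs; the gripper's body (76 mm by 85 mm) begins 54 mm behind the grasp point. The pads swing forward as they close: fully open they stand 13 mm farther back than shut.
Start: joints at [1.081, 0.527, 1.433, -0, 1.181, -0.178], TCP at [0.191, 0.595, 0.231] pointing down, gripper open.
Joint ranges: [-3.08, 3.08], [-0.75, 2.2], [0.22, 2.44], [-1.43, 4.57], [0, 2.65], [-2.85, 2.85]. Speed limits (rad/s): [2.79, 2.79, 3.14, 3.14, 3.14, 3.14].

INTERFACE

Orientations are given as a unit quaternion [x, y, z, w].
In Python, from station import sensors, cams, order, manip gives the robot as it stands.
- The arm moves only by the tool move_arm, never from a script. Its argument "targets" is a list of rows, each an object of numbers: "dx", "dy", "dz": the shift along the world's x, y, z normalised to -1 to 1, where 1 is 25 mm; "rx", "ry", "rz": the turn, a rotation vector about the world's x, y, z normalised to -1 to 1, where 1 is 30 degrees. A call has exactly 10 rows; each row shifts and turns the commanded pose from where the row before left it; what a row does not reach is not made up. A row lasts 1/8 s, in which the tool goes at most 62.5 mm and 10.7 degrees, less where a joint would pass 70% of its speed; a pose out of reach is approached as far as the arm can. A call with a number of a shift or a turn outside -1 to 1 is refused whole. A call with a gripper value outside its range is refused whole. "claw" is the opening in per cent of the stroke, from 0 (shut) to 100 (fully open), set as the call begins (left out, the last holds). The fingers move at their own pace and stop on an object; "newtons" is the grip in N (left out, the last holds). Time passes only in rows, so rows that do not move let the fingers close, or fill a call up. It gives the time, the measured TCP pose, the force, the opening and the grip force at its end, in the units of the state.
- sensors.sense(): the state, without advancing time (a new reading comes with each control period).
- cams.snapshot(name): name is "side" or "top" or "wrist"; returns the picture (384x512x3 uint8, red, green, blue); there is no depth.
- cams.camera_model(name): a dict with "fx", "fy", "cx", "cy" (pixels), "distortion" ([k1, k2, p1, p2, k3] as OpenCV has them; the pictures are not rectified), "extrinsics" (4x4, takes a point from world to camera coordinates). Camera axes: x right, y down, z forward; pixel columns grow to the right and rows downward; lengths in m; the calibration is good to about 2 mm. A picture is of the moment at which its call begins: read the wrist's pose just before it. camera_model takes no time and is no camera call; for the wrist camera it gives the pose at the moment of the call.
- order.sign_off(): hands the job in; it is judged then, once.
The state is a dict: "t": time; "q": joint angles; "qd": joint speeds; "tau": joint torques, N m; "tcp_pos": TCP position; "tool_rot": TCP orientation; "force": force on the tool from outside, world axes, zero at the start; "ft_torque": the same for the moment, N m; "finger_gap": opening from 0.0 (shut) to 1.0 (fully open); "gripper_force": force on a finger pad.
Only numpy, scipy, OpenCV 4.12 (cv2) and the standard library are available. Lean on these libraries where they do the work, as an engineer would, in place of code of your own. Each camera call takes 0.05 s, during which the arm holds its last target. There are 200 camera calls.

## Working session

There is one attempt and no reset: what is moved stays moved. The work goes in short steps, Python scripts to look and compute and a tool call to move; the robot and the scene stay as the last step left them, time stands still between calls to the robot, and variables do not carry over. Pictures are saved under pics/ and viewed, at most 10 in all, crops included, and the job is handed in when it is done.

Besides the shell and the picture viewer there is one more tool, called after "Call:" as name(argument=value, ...), one argument or row to a line, values as JSON. move_arm: Moves the arm, as the interface text tells. Scaled input: -1 to 1 covers 25 mm each way for a shift and 30 degrees each way for a turn. Its arguments: {"type":"object","properties":{"targets":{"type":"array"},"claw":{"type":"number"},"newtons":{"type":"number"}},"required":["targets"]}

```bash
mkdir -p pics; ls; python3 - <<'E'
from station import sensors,cams,manip
import cv2,numpy as np
s=sensors.sense();print(s['t'],s['tcp_pos'],s['tool_rot'],s['finger_gap'],manip.grasp_offset)
a=[cams.snapshot(n) for n in("side","top")]
for n,i in zip(("side","top"),a):
    cv2.imwrite(f"pics/{n}0.png",i[:,:,::-1]); m=cams.camera_model(n); print(n,m['fx'],m['fy'],m['cx'],m['cy'],m['distortion'],np.round(m['extrinsics'],4).tolist())
E
```

```text
pics
0.0 [0.19076542 0.59441348 0.23031563] [ 1.54761920e-01  9.87951172e-01 -1.05003467e-03 -3.57679530e-04] 1.0051188294208466 0.0187
side 353.5682288880212 353.5682288880212 256.98320719800864 193.20148153591333 [0.02387737 0.         0.         0.         0.        ] [[-0.7813, -0.624, 0.0161, 0.4328], [-0.3255, 0.3852, -0.8635, 0.2987], [0.5326, -0.6799, -0.5041, 0.3639], [0.0, 0.0, 0.0, 1.0]]
top 430.5780292086128 430.5780292086128 252.54358798639845 185.61376921250465 [-0.1028815  0.         0.         0.         0.       ] [[0.0292, -0.9996, -0.0065, -0.049], [-0.9988, -0.0289, -0.0395, 0.5793], [0.0393, 0.0076, -0.9992, 1.0314], [0.0, 0.0, 0.0, 1.0]]
```

View pics/side0.png

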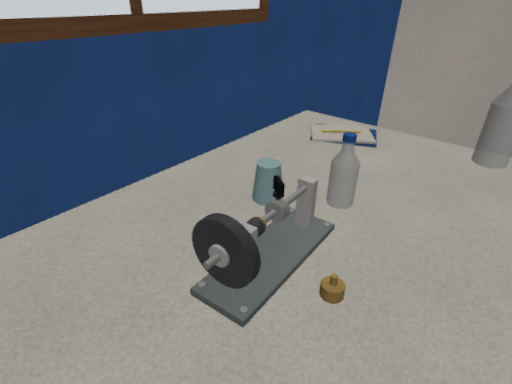

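View pics/top0.png

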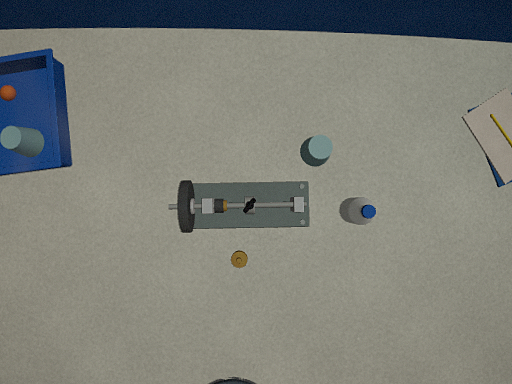

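Side view: flywheel at lower left (225,250), collar with black wing at about (279,195), cup, bottle and weight around it. Top view: pillars at (208,205) and (298,204), wing at (250,205), nose at (225,205), cup (318,148), bottle (367,211), weight (239,259).

```bash
cat > h.py <<'E'
import cv2,numpy as np
from station import sensors,cams
def ray(n,uv,m=None):
    m=m or cams.camera_model(n);K=np.array([[m['fx'],0,m['cx']],[0,m['fy'],m['cy']],[0,0,1]])
    E=np.array(m['extrinsics']);p=cv2.undistortPoints(np.array([[uv]],float),K,np.array(m['distortion']))[0,0]
    R=E[:3,:3];return -R.T@E[:3,3],R.T@np.array([p[0],p[1],1])
def plane(n,uv,z,m=None):
    o,d=ray(n,uv,m);return o+d*(z-o[2])/d[2]
def proj(n,P,m=None):
    m=m or cams.camera_model(n);K=np.array([[m['fx'],0,m['cx']],[0,m['fy'],m['cy']],[0,0,1]]);E=np.array(m['extrinsics'])
    return cv2.projectPoints(np.array([P],float),cv2.Rodrigues(E[:3,:3])[0],E[:3,3],K,np.array(m['distortion']))[0][0,0]
E
python3 - <<'E'
from h import *
t=cv2.imread('pics/top0.png');s=cv2.imread('pics/side0.png')
g=t.max(2)
x0,y0=160,170
def blobs(mask,off,mn=15):
    n,l,st,c=cv2.connectedComponentsWithStats(mask.astype(np.uint8))
    for i in range(1,n):
        if st[i,4]>=mn: print(c[i]+off,st[i],)
    return l
print('dark');l=blobs(g[170:240,160:320]<45,(160,170))
print('bright');blobs(g[170:240,160:320]>135,(160,170))
m=(g<45).astype(np.uint8);m[:,:238]=0;m[:,262:]=0;m[:190]=0;m[225:]=0
c=max(cv2.findContours(m,0,1)[0],key=cv2.contourArea);r=cv2.minAreaRect(c);print('wing',r)
z=.160
for q in cv2.boxPoints(r):print(plane('top',q,.155).round(4))
print('wing c',plane('top',r[0],.15).round(4))
gs=s.max(2);print('side dark');blobs(gs[170:215,265:295]<45,(265,170))
cv2.imwrite('pics/c.png',np.hstack([cv2.resize(t[170:240,165:315],(750,350),interpolation=2)]))
cv2.imwrite('pics/d.png',cv2.resize(s[160:300,180:340],(640,560),interpolation=2))
E
```

```text
dark
[188.86046512 205.80930233] [ 20  11  15  51 215]
[249.07608696 205.05434783] [83 28 13 15 92]
[218.5        211.13636364] [55 40  9  3 22]
bright
[236.79258961 204.09846959] [   0    0  160   70 4966]
[298.75714286 203.85714286] [134  27  10  15 140]
[206.57042254 205.49295775] [ 42  28  11  15 142]
[191.52941176 204.76470588] [31 31  2  9 17]
wing ((248.75001525878906, 205.25001525878906), (7.071067810058594, 16.26345443725586), 45.0)
[ 0.5264 -0.0096  0.155 ]
[ 0.551  -0.0328  0.155 ]
[ 0.5409 -0.0436  0.155 ]
[ 0.5163 -0.0203  0.155 ]
wing c [ 0.5336 -0.0265  0.15  ]
side dark
[278.08376963 187.43455497] [  9   6  10  23 191]
```

View pics/c.png

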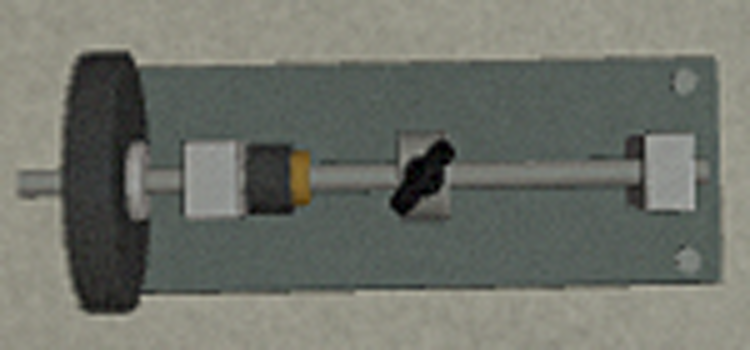

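View pics/d.png

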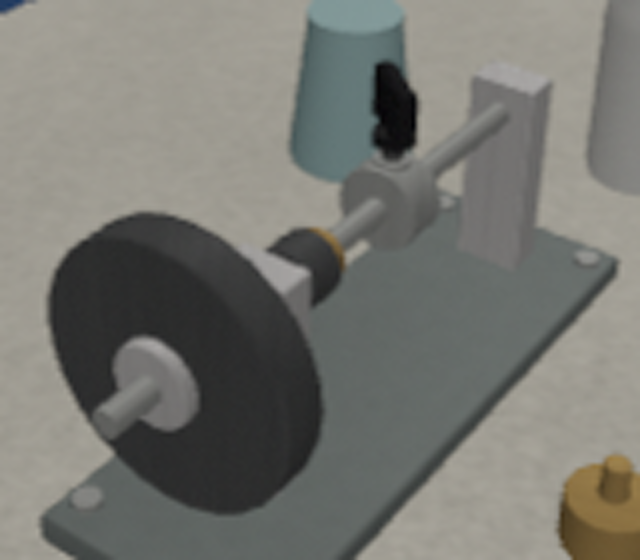

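Top crop: wing runs lower-left to upper-right (about (−43°) in world, so screw ≈ 0), brass nose face at crop x≈310, collar at x 398–448. The side crop agrees with this: everything stands upright and free around the wing.

```bash
python3 - <<'E'
from h import *
A=plane('top',(206.57,205.49),.116);B=plane('top',(298.76,203.86),.116)
print(A,B,np.linalg.norm(A-B),np.degrees(np.arctan2(*(A-B)[[1,0]])))
# wing two-view
o1,d1=ray('top',(249,205.1));o2,d2=ray('side',(278.1,187.4))
M=np.c_[d1,-d2];x=np.linalg.lstsq(M,o2-o1,rcond=None)[0];print(o1+d1*x[0],o2+d2*x[1])
for n,u,z in(('weight',(239,259),.03),('cup',(320,146),.092),('bottle',(369,211.5),.17)):print(n,plane('top',u,z).round(3))
print('nose top',plane('top',(165+310/5,205.5),.1125),'collar',plane('top',(165+398/5,205),.105),plane('top',(165+449/5,205),.105))
E
```

```text
[0.53013422 0.06588783 0.116     ] [ 0.53954552 -0.13466336  0.116     ] 0.20077188593012116 92.68675809019989
[ 0.53390657 -0.02691409  0.14396993] [ 0.53332592 -0.02730693  0.14396779]
weight [ 0.405 -0.005  0.03 ]
cup [ 0.671 -0.182  0.092]
bottle [ 0.528 -0.275  0.17 ]
nose top [0.53142087 0.02156075 0.1125    ] collar [ 0.53360341 -0.01666234  0.105     ] [ 0.53426082 -0.03909909  0.105     ]
```

Call:
move_arm(
  targets=[
    {"dx": 0.55,"dy": -1,"rz": -0.067},
    {"dx": 0.55,"dy": -1,"rz": -0.067},
    {"dx": 0.55,"dy": -1,"rz": -0.067},
    {"dx": 0.55,"dy": -1,"rz": -0.067},
    {"dx": 0.55,"dy": -1,"rz": -0.067},
    {"dx": 0.55,"dy": -1,"rz": -0.067},
    {"dx": 0.55,"dy": -1,"rz": -0.067},
    {"dx": 0.55,"dy": -1,"rz": -0.067},
    {"dx": 0.55,"dy": -1,"rz": -0.067},
    {"dx": 0.55,"dy": -1,"rz": -0.067},
  ],
  claw=50,
  newtons=40,
)

```text
schema error: expected keys dx, dy, dz, rx, ry, rz
```

Call:
move_arm(
  targets=[
    {"dx": 0.55,"dy": -1},
    {"dx": 0.55,"dy": -1},
    {"dx": 0.55,"dy": -1},
    {"dx": 0.55,"dy": -1},
    {"dx": 0.55,"dy": -1},
    {"dx": 0.55,"dy": -1},
    {"dx": 0.55,"dy": -1},
    {"dx": 0.55,"dy": -1},
    {"dx": 0.55,"dy": -1},
    {"dx": 0.55,"dy": -1},
  ],
)

```text
schema error: expected keys dx, dy, dz, rx, ry, rz
```

Call:
move_arm(
  targets=[
    {"dx": 0.55,"dy": -1},
    {"dx": 0.55,"dy": -1},
    {"dx": 0.55,"dy": -1},
    {"dx": 0.55,"dy": -1},
    {"dx": 0.5,"dy": -0.85},
    {},
    {},
    {},
    {},
    {},
  ],
)

```text
schema error: expected keys dx, dy, dz, rx, ry, rz
```

```bash
python3 - <<'E'
from h import *
s=sensors.sense();m=cams.camera_model('wrist');i=cams.snapshot('wrist')[:,:,::-1]
cv2.imwrite('pics/w1.png',i)
print(s['t'],s['tcp_pos'],s['tool_rot'],s['force'])
R=cv2.Rodrigues(np.zeros(3))
from scipy.spatial.transform import Rotation as Ro
y=Ro.from_quat(s['tool_rot']).apply([0,1,0]);print('ydir',np.degrees(np.arctan2(y[1],y[0])))
g=i.max(2);u=proj('wrist',[.534,-.027,.155],m);print(u)
n,l,st,c=cv2.connectedComponentsWithStats((g<40).astype(np.uint8))
for k in range(1,n):
    if st[k,4]>300:
        cc=max(cv2.findContours((l==k).astype(np.uint8),0,1)[0],key=cv2.contourArea);r=cv2.minAreaRect(cc)
        b=[plane('wrist',q,.160,m)[:2].round(4).tolist() for q in cv2.boxPoints(r)];print(st[k],r,b)
E
```

```text
0.1 [0.19080632 0.59446549 0.23040198] [ 1.54784677e-01  9.87947722e-01 -9.48574326e-04 -3.19732900e-04] [-0.21362191  0.59458028  0.51489638]
ydir 72.1913932796363
[-86.68174969 539.27311195]
[    0   250   512   134 34716] ((255.5, 316.5), (133.0, 511.0), 90.0) [[0.1658, 0.3923], [0.2908, 0.7839], [0.4397, 0.7802], [0.2902, 0.3109]]
```

View pics/w1.png

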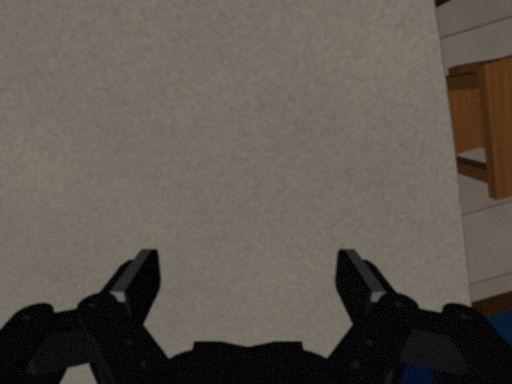

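The moves were refused because every row needs all six keys, so the wrist picture only shows bare bench between the fingers at (150,270) and (345,270). I'll send them again.

Call:
move_arm(
  targets=[
    {"dx": 0.55,"dy": -1,"dz": 0,"rx": 0,"ry": 0,"rz": -0.067},
    {"dx": 0.55,"dy": -1,"dz": 0,"rx": 0,"ry": 0,"rz": -0.067},
    {"dx": 0.55,"dy": -1,"dz": 0,"rx": 0,"ry": 0,"rz": -0.067},
    {"dx": 0.55,"dy": -1,"dz": 0,"rx": 0,"ry": 0,"rz": -0.067},
    {"dx": 0.55,"dy": -1,"dz": 0,"rx": 0,"ry": 0,"rz": -0.067},
    {"dx": 0.55,"dy": -1,"dz": 0,"rx": 0,"ry": 0,"rz": -0.067},
    {"dx": 0.55,"dy": -1,"dz": 0,"rx": 0,"ry": 0,"rz": -0.067},
    {"dx": 0.55,"dy": -1,"dz": 0,"rx": 0,"ry": 0,"rz": -0.067},
    {"dx": 0.55,"dy": -1,"dz": 0,"rx": 0,"ry": 0,"rz": -0.067},
    {"dx": 0.55,"dy": -1,"dz": 0,"rx": 0,"ry": 0,"rz": -0.067},
  ],
  claw=50,
  newtons=40,
)

```text
t: 1.4
tcp_pos: [0.3288, 0.3441, 0.2312]
tool_rot: [0.325, 0.946, -0.0, -0.0]
force: [-0.5, -0.2, -0.5]
finger_gap: 0.499
gripper_force: 0.0
```

Call:
move_arm(
  targets=[
    {"dx": 0.55,"dy": -1,"dz": 0,"rx": 0,"ry": 0,"rz": 0},
    {"dx": 0.55,"dy": -1,"dz": 0,"rx": 0,"ry": 0,"rz": 0},
    {"dx": 0.55,"dy": -1,"dz": 0,"rx": 0,"ry": 0,"rz": 0},
    {"dx": 0.55,"dy": -1,"dz": 0,"rx": 0,"ry": 0,"rz": 0},
    {"dx": 0.55,"dy": -1,"dz": 0,"rx": 0,"ry": 0,"rz": 0},
    {"dx": 0.55,"dy": -1,"dz": 0,"rx": 0,"ry": 0,"rz": 0},
    {"dx": 0.55,"dy": -1,"dz": 0,"rx": 0,"ry": 0,"rz": 0},
    {"dx": 0.55,"dy": -1,"dz": 0,"rx": 0,"ry": 0,"rz": 0},
    {"dx": 0.55,"dy": -1,"dz": 0,"rx": 0,"ry": 0,"rz": 0},
    {"dx": 0.55,"dy": -1,"dz": 0,"rx": 0,"ry": 0,"rz": 0},
  ],
)

```text
t: 2.65
tcp_pos: [0.4663, 0.0942, 0.2312]
tool_rot: [0.325, 0.946, -0.0, -0.0]
force: [0.4, -0.2, 0.2]
finger_gap: 0.501
gripper_force: 0.0
```

Call:
move_arm(
  targets=[
    {"dx": 0.55,"dy": -1,"dz": 0,"rx": 0,"ry": 0,"rz": 0},
    {"dx": 0.55,"dy": -1,"dz": 0,"rx": 0,"ry": 0,"rz": 0},
    {"dx": 0.55,"dy": -1,"dz": 0,"rx": 0,"ry": 0,"rz": 0},
    {"dx": 0.55,"dy": -1,"dz": 0,"rx": 0,"ry": 0,"rz": 0},
    {"dx": 0.5,"dy": -0.85,"dz": 0,"rx": 0,"ry": 0,"rz": 0},
    {"dx": 0,"dy": 0,"dz": 0,"rx": 0,"ry": 0,"rz": 0},
    {"dx": 0,"dy": 0,"dz": 0,"rx": 0,"ry": 0,"rz": 0},
    {"dx": 0,"dy": 0,"dz": 0,"rx": 0,"ry": 0,"rz": 0},
    {"dx": 0,"dy": 0,"dz": 0,"rx": 0,"ry": 0,"rz": 0},
    {"dx": 0,"dy": 0,"dz": 0,"rx": 0,"ry": 0,"rz": 0},
  ],
)

```text
t: 3.9
tcp_pos: [0.5334, -0.0258, 0.2314]
tool_rot: [0.325, 0.946, 0.0, 0.0]
force: [-0.8, -0.6, -0.3]
finger_gap: 0.502
gripper_force: 0.0
```

```bash
cat > w.py <<'E'
from h import *
import sys
from scipy.spatial.transform import Rotation as Ro
s=sensors.sense();m=cams.camera_model('wrist');i=cams.snapshot('wrist')[:,:,::-1]
cv2.imwrite(sys.argv[1],i)
print(s['t'],s['tcp_pos'],s['force'])
y=Ro.from_quat(s['tool_rot']).apply([0,1,0]);print('ydir',np.degrees(np.arctan2(y[1],y[0])))
print('expected px',proj('wrist',[.534,-.027,.155],m))
g=i.max(2)
n,l,st,c=cv2.connectedComponentsWithStats((g<40).astype(np.uint8))
for k in range(1,n):
    if st[k,4]>200:
        cc=max(cv2.findContours((l==k).astype(np.uint8),0,1)[0],key=cv2.contourArea);r=cv2.minAreaRect(cc)
        b=np.array([plane('wrist',q,.158,m)[:2] for q in cv2.boxPoints(r)])
        e=b[1]-b[0],b[2]-b[1];e=max(e,key=np.linalg.norm)
        print(st[k],np.round(r[0]),r[1],b.mean(0).round(4),'len',np.linalg.norm(e).round(4),'ang',np.degrees(np.arctan2(e[1],e[0])))
E
python3 w.py pics/w2.png
```

```text
3.9 [ 0.53343953 -0.02576074  0.23141711] [-0.78850173 -0.59250405 -0.26897549]
ydir 52.129026133218645
expected px [246.66931604 204.72382554]
[ 318   20   89  123 2972] [360.  86.] (133.7924041748047, 55.36237335205078) [0.5156 0.0862] len 0.0898 ang -10.609529179751547
[236 179  19  50 638] [245. 204.] (18.0, 49.0) [ 0.5321 -0.0271] len 0.0389 ang 141.51137960329095
[    0   239   512   145 33748] [256. 311.] (511.0, 144.0) [ 0.6226 -0.0857] len 0.4118 ang 52.172621114340316
```

View pics/w2.png

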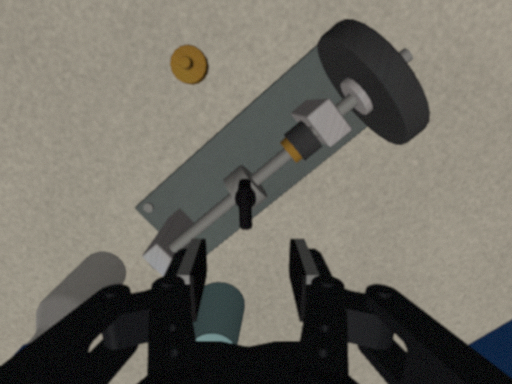

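The wrist view shows the wing centred at (245,204), at −38° in world, parallel to the fingers. That puts the screw at ≈ 0 and the wing at (0.533, −0.027), as the other views gave. Descend and grip.

Call:
move_arm(
  targets=[
    {"dx": 0,"dy": -0.05,"dz": -0.8,"rx": 0,"ry": 0,"rz": 0},
    {"dx": 0,"dy": 0,"dz": -0.8,"rx": 0,"ry": 0,"rz": 0},
    {"dx": 0,"dy": 0,"dz": -0.8,"rx": 0,"ry": 0,"rz": 0},
    {"dx": 0,"dy": 0,"dz": -0.8,"rx": 0,"ry": 0,"rz": 0},
    {"dx": 0,"dy": 0,"dz": -0.8,"rx": 0,"ry": 0,"rz": 0},
    {"dx": 0,"dy": 0,"dz": 0,"rx": 0,"ry": 0,"rz": 0},
    {"dx": 0,"dy": 0,"dz": 0,"rx": 0,"ry": 0,"rz": 0},
    {"dx": 0,"dy": 0,"dz": 0,"rx": 0,"ry": 0,"rz": 0},
    {"dx": 0,"dy": 0,"dz": 0,"rx": 0,"ry": 0,"rz": 0},
    {"dx": 0,"dy": 0,"dz": 0,"rx": 0,"ry": 0,"rz": 0},
  ],
)

```text
t: 5.2
tcp_pos: [0.5338, -0.0275, 0.1317]
tool_rot: [0.325, 0.946, 0.0, 0.0]
force: [-0.2, -0.2, -0.3]
finger_gap: 0.503
gripper_force: 0.0
```

Call:
move_arm(
  targets=[
    {"dx": 0,"dy": 0,"dz": 0,"rx": 0,"ry": 0,"rz": 0},
    {"dx": 0,"dy": 0,"dz": 0,"rx": 0,"ry": 0,"rz": 0},
    {"dx": 0,"dy": 0,"dz": 0,"rx": 0,"ry": 0,"rz": 0},
    {"dx": 0,"dy": 0,"dz": 0,"rx": 0,"ry": 0,"rz": 0},
    {"dx": 0,"dy": 0,"dz": 0,"rx": 0,"ry": 0,"rz": 0},
    {"dx": 0,"dy": 0,"dz": 0,"rx": 0,"ry": 0,"rz": 0},
    {"dx": 0,"dy": 0,"dz": 0,"rx": 0,"ry": 0,"rz": 0},
    {"dx": 0,"dy": 0,"dz": 0,"rx": 0,"ry": 0,"rz": 0},
    {"dx": 0,"dy": 0,"dz": 0,"rx": 0,"ry": 0,"rz": 0},
    {"dx": 0,"dy": 0,"dz": 0,"rx": 0,"ry": 0,"rz": 0},
  ],
  claw=0,
  newtons=80,
)

```text
t: 6.45
tcp_pos: [0.5333, -0.0279, 0.1315]
tool_rot: [0.325, 0.946, -0.0, -0.0]
force: [-2.6, -3.0, 5.3]
finger_gap: 0.103
gripper_force: 78.3
```

Call:
move_arm(
  targets=[
    {"dx": 0,"dy": 0,"dz": 0,"rx": 0,"ry": 0,"rz": 0.27},
    {"dx": 0,"dy": 0,"dz": 0,"rx": 0,"ry": 0,"rz": 0.27},
    {"dx": 0,"dy": 0,"dz": 0,"rx": 0,"ry": 0,"rz": 0.27},
    {"dx": 0,"dy": 0,"dz": 0,"rx": 0,"ry": 0,"rz": 0.27},
    {"dx": 0,"dy": 0,"dz": 0,"rx": 0,"ry": 0,"rz": 0.27},
    {"dx": 0,"dy": 0,"dz": 0,"rx": 0,"ry": 0,"rz": 0.27},
    {"dx": 0,"dy": 0,"dz": 0,"rx": 0,"ry": 0,"rz": 0.27},
    {"dx": 0,"dy": 0,"dz": 0,"rx": 0,"ry": 0,"rz": 0.27},
    {"dx": 0,"dy": 0,"dz": 0,"rx": 0,"ry": 0,"rz": 0.27},
    {"dx": 0,"dy": 0,"dz": 0,"rx": 0,"ry": 0,"rz": 0.27},
  ],
)

```text
t: 7.7
tcp_pos: [0.5332, -0.0272, 0.1315]
tool_rot: [-0.368, 0.93, 0.001, -0.0]
force: [-2.8, -1.4, 5.2]
finger_gap: 0.105
gripper_force: 78.2
```

```bash
python3 w.py pics/w3.png | tail -6; python3 -c "
from station import sensors;s=sensors.sense();print(s['force'],s['ft_torque'],s['q'])"
```

```text
7.7 [ 0.53315173 -0.02715562  0.13145314] [-2.83837484 -1.42279242  5.21217466]
ydir 133.24348337736345
expected px [250.70469609 278.64251704]
[    0   226   509   158 36608] [254. 304.] (157.0, 508.0) [ 0.5459 -0.0131] len 0.2162 ang 133.234565683618
[454 290  32  63 381] [472. 319.] (67.23074340820312, 11.259716033935547) [0.4778 0.0647] len 0.0423 ang 74.8182504142119
[-2.80163215 -0.90871426  5.43714107] [-0.27409564  0.48504268 -0.04218942] [-2.60782232e-01  5.51111272e-01  1.75324586e+00  8.89212994e-04
  8.38282385e-01 -2.59059024e+00]
```

View pics/w3.png

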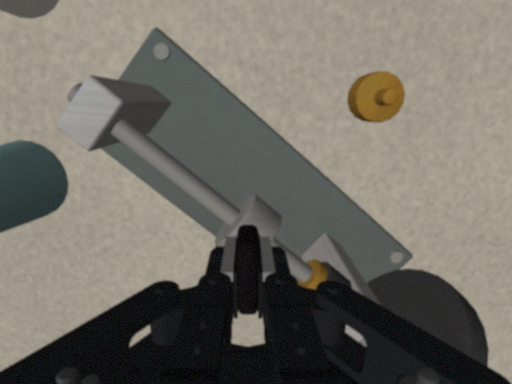

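The wing is held squarely between the fingers at (248,270), turned by 81° (screw ≈ 1.4), and the nose is at (315,272), well ahead. Slide the first 30 mm.

Call:
move_arm(
  targets=[
    {"dx": -0.006,"dy": 0.12,"dz": 0,"rx": 0,"ry": 0,"rz": 0},
    {"dx": -0.006,"dy": 0.12,"dz": 0,"rx": 0,"ry": 0,"rz": 0},
    {"dx": -0.006,"dy": 0.12,"dz": 0,"rx": 0,"ry": 0,"rz": 0},
    {"dx": -0.006,"dy": 0.12,"dz": 0,"rx": 0,"ry": 0,"rz": 0},
    {"dx": -0.006,"dy": 0.12,"dz": 0,"rx": 0,"ry": 0,"rz": 0},
    {"dx": -0.006,"dy": 0.12,"dz": 0,"rx": 0,"ry": 0,"rz": 0},
    {"dx": -0.006,"dy": 0.12,"dz": 0,"rx": 0,"ry": 0,"rz": 0},
    {"dx": -0.006,"dy": 0.12,"dz": 0,"rx": 0,"ry": 0,"rz": 0},
    {"dx": -0.006,"dy": 0.12,"dz": 0,"rx": 0,"ry": 0,"rz": 0},
    {"dx": -0.006,"dy": 0.12,"dz": 0,"rx": 0,"ry": 0,"rz": 0},
  ],
)

```text
t: 9.0
tcp_pos: [0.5317, 0.0028, 0.1314]
tool_rot: [-0.367, 0.93, 0.0, -0.0]
force: [-1.4, -0.9, 5.2]
finger_gap: 0.099
gripper_force: 78.3
```

Call:
move_arm(
  targets=[
    {"dx": -0.001,"dy": 0.012,"dz": 0,"rx": 0,"ry": 0,"rz": 0},
    {"dx": -0.001,"dy": 0.012,"dz": 0,"rx": 0,"ry": 0,"rz": 0},
    {"dx": 0,"dy": 0.012,"dz": 0,"rx": 0,"ry": 0,"rz": 0},
    {"dx": -0.001,"dy": 0.012,"dz": 0,"rx": 0,"ry": 0,"rz": 0},
    {"dx": 0,"dy": 0.012,"dz": 0,"rx": 0,"ry": 0,"rz": 0},
    {"dx": -0.001,"dy": 0.012,"dz": 0,"rx": 0,"ry": 0,"rz": 0},
    {"dx": 0,"dy": 0.012,"dz": 0,"rx": 0,"ry": 0,"rz": 0},
    {"dx": -0.001,"dy": 0.012,"dz": 0,"rx": 0,"ry": 0,"rz": 0},
    {"dx": 0,"dy": 0.012,"dz": 0,"rx": 0,"ry": 0,"rz": 0},
    {"dx": -0.001,"dy": 0.012,"dz": 0,"rx": 0,"ry": 0,"rz": 0},
  ],
)

```text
t: 10.25
tcp_pos: [0.5316, 0.0057, 0.1315]
tool_rot: [-0.367, 0.93, 0.0, -0.0]
force: [-2.3, -1.4, 5.1]
finger_gap: 0.099
gripper_force: 78.3
```

Free sliding reads about −1.2 N. Creep on.

Call:
move_arm(
  targets=[
    {"dx": -0.001,"dy": 0.01,"dz": 0,"rx": 0,"ry": 0,"rz": 0},
    {"dx": 0,"dy": 0.01,"dz": 0,"rx": 0,"ry": 0,"rz": 0},
    {"dx": -0.001,"dy": 0.01,"dz": 0,"rx": 0,"ry": 0,"rz": 0},
    {"dx": 0,"dy": 0.01,"dz": 0,"rx": 0,"ry": 0,"rz": 0},
    {"dx": -0.001,"dy": 0.01,"dz": 0,"rx": 0,"ry": 0,"rz": 0},
    {"dx": 0,"dy": 0.01,"dz": 0,"rx": 0,"ry": 0,"rz": 0},
    {"dx": -0.001,"dy": 0.01,"dz": 0,"rx": 0,"ry": 0,"rz": 0},
    {"dx": 0,"dy": 0.01,"dz": 0,"rx": 0,"ry": 0,"rz": 0},
    {"dx": -0.001,"dy": 0.01,"dz": 0,"rx": 0,"ry": 0,"rz": 0},
    {"dx": 0,"dy": 0.01,"dz": 0,"rx": 0,"ry": 0,"rz": 0},
  ],
)

```text
t: 11.5
tcp_pos: [0.5315, 0.0082, 0.1314]
tool_rot: [-0.367, 0.93, 0.0, -0.0]
force: [-2.2, -1.4, 5.2]
finger_gap: 0.102
gripper_force: 78.3
```

Call:
move_arm(
  targets=[
    {"dx": -0.001,"dy": 0.008,"dz": 0,"rx": 0,"ry": 0,"rz": 0},
    {"dx": 0,"dy": 0.008,"dz": 0,"rx": 0,"ry": 0,"rz": 0},
    {"dx": -0.001,"dy": 0.008,"dz": 0,"rx": 0,"ry": 0,"rz": 0},
    {"dx": 0,"dy": 0.008,"dz": 0,"rx": 0,"ry": 0,"rz": 0},
    {"dx": -0.001,"dy": 0.008,"dz": 0,"rx": 0,"ry": 0,"rz": 0},
    {"dx": 0,"dy": 0.008,"dz": 0,"rx": 0,"ry": 0,"rz": 0},
    {"dx": -0.001,"dy": 0.008,"dz": 0,"rx": 0,"ry": 0,"rz": 0},
    {"dx": 0,"dy": 0.008,"dz": 0,"rx": 0,"ry": 0,"rz": 0},
    {"dx": 0,"dy": 0.008,"dz": 0,"rx": 0,"ry": 0,"rz": 0},
    {"dx": 0,"dy": 0.008,"dz": 0,"rx": 0,"ry": 0,"rz": 0},
  ],
)

```text
t: 12.75
tcp_pos: [0.5314, 0.0102, 0.1314]
tool_rot: [-0.367, 0.93, 0.0, -0.0]
force: [-2.0, -1.4, 4.6]
finger_gap: 0.102
gripper_force: 78.3
```

Call:
move_arm(
  targets=[
    {"dx": -0.001,"dy": 0.008,"dz": 0,"rx": 0,"ry": 0,"rz": 0},
    {"dx": 0,"dy": 0.008,"dz": 0,"rx": 0,"ry": 0,"rz": 0},
    {"dx": -0.001,"dy": 0.008,"dz": 0,"rx": 0,"ry": 0,"rz": 0},
    {"dx": 0,"dy": 0.008,"dz": 0,"rx": 0,"ry": 0,"rz": 0},
    {"dx": -0.001,"dy": 0.008,"dz": 0,"rx": 0,"ry": 0,"rz": 0},
    {"dx": 0,"dy": 0.008,"dz": 0,"rx": 0,"ry": 0,"rz": 0},
    {"dx": -0.001,"dy": 0.008,"dz": 0,"rx": 0,"ry": 0,"rz": 0},
    {"dx": 0,"dy": 0.008,"dz": 0,"rx": 0,"ry": 0,"rz": 0},
    {"dx": 0,"dy": 0.008,"dz": 0,"rx": 0,"ry": 0,"rz": 0},
    {"dx": 0,"dy": 0.008,"dz": 0,"rx": 0,"ry": 0,"rz": 0},
  ],
)

```text
t: 14.0
tcp_pos: [0.5313, 0.0121, 0.1314]
tool_rot: [-0.367, 0.93, 0.0, -0.0]
force: [-2.7, -0.9, 5.7]
finger_gap: 0.101
gripper_force: 78.3
```

Call:
move_arm(
  targets=[
    {"dx": -0.001,"dy": 0.008,"dz": 0,"rx": 0,"ry": 0,"rz": 0},
    {"dx": 0,"dy": 0.008,"dz": 0,"rx": 0,"ry": 0,"rz": 0},
    {"dx": -0.001,"dy": 0.008,"dz": 0,"rx": 0,"ry": 0,"rz": 0},
    {"dx": 0,"dy": 0.008,"dz": 0,"rx": 0,"ry": 0,"rz": 0},
    {"dx": -0.001,"dy": 0.008,"dz": 0,"rx": 0,"ry": 0,"rz": 0},
    {"dx": 0,"dy": 0.008,"dz": 0,"rx": 0,"ry": 0,"rz": 0},
    {"dx": -0.001,"dy": 0.008,"dz": 0,"rx": 0,"ry": 0,"rz": 0},
    {"dx": 0,"dy": 0.008,"dz": 0,"rx": 0,"ry": 0,"rz": 0},
    {"dx": 0,"dy": 0.008,"dz": 0,"rx": 0,"ry": 0,"rz": 0},
    {"dx": 0,"dy": 0.008,"dz": 0,"rx": 0,"ry": 0,"rz": 0},
  ],
)

```text
t: 15.25
tcp_pos: [0.5313, 0.013, 0.1315]
tool_rot: [-0.367, 0.93, -0.001, -0.001]
force: [-2.8, -6.0, 5.4]
finger_gap: 0.103
gripper_force: 78.3
```

Contact: about 4.7 N above the free sliding level. The arm gives about as much as the spring, so I'll go on in small steps.

Call:
move_arm(
  targets=[
    {"dx": -0.001,"dy": 0.01,"dz": 0,"rx": 0,"ry": 0,"rz": 0},
    {"dx": 0,"dy": 0.01,"dz": 0,"rx": 0,"ry": 0,"rz": 0},
    {"dx": -0.001,"dy": 0.01,"dz": 0,"rx": 0,"ry": 0,"rz": 0},
    {"dx": 0,"dy": 0.01,"dz": 0,"rx": 0,"ry": 0,"rz": 0},
    {"dx": -0.001,"dy": 0.01,"dz": 0,"rx": 0,"ry": 0,"rz": 0},
    {"dx": 0,"dy": 0.01,"dz": 0,"rx": 0,"ry": 0,"rz": 0},
    {"dx": 0,"dy": 0.01,"dz": 0,"rx": 0,"ry": 0,"rz": 0},
    {"dx": 0,"dy": 0,"dz": 0,"rx": 0,"ry": 0,"rz": 0},
    {"dx": 0,"dy": 0,"dz": 0,"rx": 0,"ry": 0,"rz": 0},
    {"dx": 0,"dy": 0,"dz": 0,"rx": 0,"ry": 0,"rz": 0},
  ],
)

```text
t: 16.5
tcp_pos: [0.5313, 0.0138, 0.1315]
tool_rot: [-0.368, 0.93, -0.001, -0.001]
force: [-3.4, -9.2, 5.5]
finger_gap: 0.1
gripper_force: 78.2
```

```bash
python3 -c "
from h import *
s=sensors.sense();print(s['t'],s['force'],s['ft_torque'],s['tcp_pos'])
cams.snapshot('top');s=sensors.sense();print(s['force'],s['tcp_pos'])
"
```

```text
16.5 [-3.40109342 -9.1560831   5.488466  ] [-1.52266966  0.57339455  0.05396222] [0.53126709 0.01380578 0.13147297]
[-3.49320062 -8.22584212  5.28558284] [0.53128747 0.01380119 0.13146979]
```

Call:
move_arm(
  targets=[
    {"dx": -0.001,"dy": 0.01,"dz": 0,"rx": 0,"ry": 0,"rz": 0},
    {"dx": 0,"dy": 0.01,"dz": 0,"rx": 0,"ry": 0,"rz": 0},
    {"dx": -0.001,"dy": 0.01,"dz": 0,"rx": 0,"ry": 0,"rz": 0},
    {"dx": 0,"dy": 0.01,"dz": 0,"rx": 0,"ry": 0,"rz": 0},
    {"dx": 0,"dy": 0.01,"dz": 0,"rx": 0,"ry": 0,"rz": 0},
    {"dx": 0,"dy": 0,"dz": 0,"rx": 0,"ry": 0,"rz": 0},
    {"dx": 0,"dy": 0,"dz": 0,"rx": 0,"ry": 0,"rz": 0},
    {"dx": 0,"dy": 0,"dz": 0,"rx": 0,"ry": 0,"rz": 0},
    {"dx": 0,"dy": 0,"dz": 0,"rx": 0,"ry": 0,"rz": 0},
    {"dx": 0,"dy": 0,"dz": 0,"rx": 0,"ry": 0,"rz": 0},
  ],
)

```text
t: 17.8
tcp_pos: [0.5313, 0.0144, 0.1315]
tool_rot: [-0.368, 0.93, -0.002, -0.001]
force: [-3.3, -10.2, 3.7]
finger_gap: 0.1
gripper_force: 78.2
```

```bash
python3 -c "
from h import *
for k in range(4):
  s=sensors.sense();print(s['t'],s['force'],s['tcp_pos']);cams.snapshot('top')
"
```

```text
17.8 [ -3.27835425 -10.17132904   3.71805202] [0.53125922 0.01436114 0.13146246]
17.85 [ -3.1988664  -10.35526847   4.44566818] [0.53124644 0.01435541 0.13146354]
17.9 [ -3.67316901 -10.81558063   5.07077638] [0.53122296 0.0143402  0.13146199]
17.95 [ -3.60434535 -10.28291572   4.17250884] [0.53126346 0.01433613 0.1314689 ]
```

About 9.1 N on the nose. One more 0.4 mm, then tighten.

Call:
move_arm(
  targets=[
    {"dx": 0,"dy": 0.016,"dz": 0,"rx": 0,"ry": 0,"rz": 0},
    {"dx": 0,"dy": 0,"dz": 0,"rx": 0,"ry": 0,"rz": -0.2},
    {"dx": 0,"dy": 0,"dz": 0,"rx": 0,"ry": 0,"rz": -0.2},
    {"dx": 0,"dy": 0,"dz": 0,"rx": 0,"ry": 0,"rz": -0.2},
    {"dx": 0,"dy": 0,"dz": 0,"rx": 0,"ry": 0,"rz": -0.2},
    {"dx": 0,"dy": 0,"dz": 0,"rx": 0,"ry": 0,"rz": 0},
    {"dx": 0,"dy": 0,"dz": 0,"rx": 0,"ry": 0,"rz": 0},
    {"dx": 0,"dy": 0,"dz": 0,"rx": 0,"ry": 0,"rz": 0},
    {"dx": 0,"dy": 0,"dz": 0,"rx": 0,"ry": 0,"rz": 0},
    {"dx": 0,"dy": 0,"dz": 0,"rx": 0,"ry": 0,"rz": 0},
  ],
)

```text
t: 19.25
tcp_pos: [0.5313, 0.0145, 0.1315]
tool_rot: [-0.166, 0.986, -0.002, -0.001]
force: [-4.6, -12.6, 4.8]
finger_gap: 0.1
gripper_force: 78.3
```

```bash
python3 -c "
from h import *
for k in range(4):
  s=sensors.sense();print(s['t'],s['force'],s['tcp_pos']);cams.snapshot('top')
"
```

```text
19.25 [ -4.63344277 -12.55375357   4.84025137] [0.53129326 0.01450367 0.13149246]
19.3 [ -3.73919277 -12.29390919   4.31073007] [0.53127428 0.01449635 0.13145329]
19.35 [ -3.96040463 -12.82967095   5.01520765] [0.53130228 0.01448277 0.13148373]
19.4 [ -3.20405922 -11.54600272   4.78456999] [0.5312913  0.01449592 0.13147704]
```

Call:
move_arm(
  targets=[
    {"dx": 0,"dy": 0,"dz": 0,"rx": 0,"ry": 0,"rz": -0.2},
    {"dx": 0,"dy": 0,"dz": 0,"rx": 0,"ry": 0,"rz": -0.2},
    {"dx": 0,"dy": 0,"dz": 0,"rx": 0,"ry": 0,"rz": -0.2},
    {"dx": 0,"dy": 0,"dz": 0,"rx": 0,"ry": 0,"rz": -0.2},
    {"dx": 0,"dy": 0,"dz": 0,"rx": 0,"ry": 0,"rz": -0.2},
    {"dx": 0,"dy": 0,"dz": 0,"rx": 0,"ry": 0,"rz": -0.2},
    {"dx": 0,"dy": 0,"dz": 0,"rx": 0,"ry": 0,"rz": -0.2},
    {"dx": 0,"dy": 0,"dz": 0,"rx": 0,"ry": 0,"rz": -0.2},
    {"dx": 0,"dy": 0,"dz": 0,"rx": 0,"ry": 0,"rz": -0.15},
    {"dx": 0,"dy": 0,"dz": 0,"rx": 0,"ry": 0,"rz": 0},
  ],
)

```text
t: 20.7
tcp_pos: [0.5313, 0.0143, 0.1315]
tool_rot: [0.287, 0.958, -0.003, 0.0]
force: [-4.3, -13.1, 4.5]
finger_gap: 0.104
gripper_force: 78.4
```

```bash
python3 w.py pics/w4.png|head -2; python3 -c "
from h import *
for k in range(4):
  s=sensors.sense();print(s['t'],s['force'],s['ft_torque'],s['tcp_pos']);cams.snapshot('top')
"
```

```text
20.7 [0.53130256 0.01433883 0.13151904] [ -4.28616178 -13.08049676   4.54986113]
ydir 56.674101767008665
20.75 [ -3.65615067 -12.99264816   4.84304328] [-2.16592175  0.68454364  0.00484045] [0.53132765 0.01435823 0.13154829]
20.8 [ -3.27883451 -12.72378473   5.14687464] [-2.12220014e+00  6.53221489e-01 -5.38800848e-04] [0.53133139 0.01433634 0.13154108]
20.85 [ -3.3275575  -12.07248027   4.43537624] [-2.11806412  0.70383503  0.02105747] [0.53132738 0.01435766 0.13153317]
20.9 [ -3.15106994 -13.37737553   4.60986481] [-2.16153488  0.62538865  0.02800726] [0.53130848 0.01431946 0.13152559]
```

View pics/w4.png

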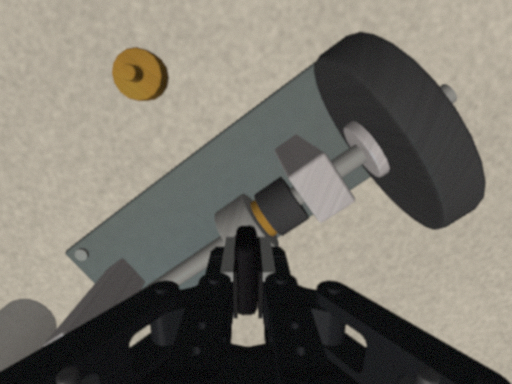

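The wrist view shows the collar tight against the brass nose at (262,215), with the wing still in the fingers and the screw at ≈ 0.08. A last 3° of tightening, then unload the arm.

Call:
move_arm(
  targets=[
    {"dx": 0,"dy": 0,"dz": 0,"rx": 0,"ry": 0,"rz": -0.05},
    {"dx": 0,"dy": 0,"dz": 0,"rx": 0,"ry": 0,"rz": -0.05},
    {"dx": 0,"dy": 0,"dz": 0,"rx": 0,"ry": 0,"rz": 0},
    {"dx": 0,"dy": -0.02,"dz": 0,"rx": 0,"ry": 0,"rz": 0},
    {"dx": 0,"dy": -0.02,"dz": 0,"rx": 0,"ry": 0,"rz": 0},
    {"dx": 0,"dy": -0.02,"dz": 0,"rx": 0,"ry": 0,"rz": 0},
    {"dx": 0,"dy": -0.02,"dz": 0,"rx": 0,"ry": 0,"rz": 0},
    {"dx": 0,"dy": -0.02,"dz": 0,"rx": 0,"ry": 0,"rz": 0},
    {"dx": 0,"dy": 0,"dz": 0,"rx": 0,"ry": 0,"rz": 0},
    {"dx": 0,"dy": 0,"dz": 0,"rx": 0,"ry": 0,"rz": 0},
  ],
)

```text
t: 22.2
tcp_pos: [0.5313, 0.0139, 0.1315]
tool_rot: [0.312, 0.95, -0.001, 0.0]
force: [-2.1, -5.3, 5.6]
finger_gap: 0.105
gripper_force: 78.6
```

Call:
move_arm(
  targets=[
    {"dx": 0,"dy": -0.02,"dz": 0,"rx": 0,"ry": 0,"rz": 0},
    {"dx": 0,"dy": -0.02,"dz": 0,"rx": 0,"ry": 0,"rz": 0},
    {"dx": 0,"dy": -0.02,"dz": 0,"rx": 0,"ry": 0,"rz": 0},
    {"dx": 0,"dy": 0,"dz": 0,"rx": 0,"ry": 0,"rz": 0},
    {"dx": 0,"dy": 0,"dz": 0,"rx": 0,"ry": 0,"rz": 0},
    {"dx": 0,"dy": 0,"dz": 0,"rx": 0,"ry": 0,"rz": 0},
    {"dx": 0,"dy": 0,"dz": 0,"rx": 0,"ry": 0,"rz": 0},
    {"dx": 0,"dy": 0,"dz": 0,"rx": 0,"ry": 0,"rz": 0},
    {"dx": 0,"dy": 0,"dz": 0,"rx": 0,"ry": 0,"rz": 0},
    {"dx": 0,"dy": 0,"dz": 0,"rx": 0,"ry": 0,"rz": 0},
  ],
)

```text
t: 23.45
tcp_pos: [0.5313, 0.0137, 0.1315]
tool_rot: [0.312, 0.95, 0.0, -0.0]
force: [-2.1, -1.8, 5.1]
finger_gap: 0.1
gripper_force: 78.7
```

Call:
move_arm(
  targets=[
    {"dx": 0,"dy": 0,"dz": 0,"rx": 0,"ry": 0,"rz": 0},
    {"dx": 0,"dy": 0,"dz": 0,"rx": 0,"ry": 0,"rz": 0},
    {"dx": 0,"dy": 0,"dz": 0,"rx": 0,"ry": 0,"rz": 0},
    {"dx": 0,"dy": 0,"dz": 0,"rx": 0,"ry": 0,"rz": 0},
    {"dx": 0,"dy": 0,"dz": 0,"rx": 0,"ry": 0,"rz": 0},
    {"dx": 0,"dy": 0,"dz": 0,"rx": 0,"ry": 0,"rz": 0},
    {"dx": 0,"dy": 0,"dz": 0,"rx": 0,"ry": 0,"rz": 0},
    {"dx": 0,"dy": 0,"dz": 0,"rx": 0,"ry": 0,"rz": 0},
    {"dx": 0,"dy": 0,"dz": 0,"rx": 0,"ry": 0,"rz": 0},
    {"dx": 0,"dy": 0,"dz": 0,"rx": 0,"ry": 0,"rz": 0},
  ],
  claw=50,
)

```text
t: 24.7
tcp_pos: [0.5314, 0.0134, 0.1313]
tool_rot: [0.312, 0.95, -0.0, -0.0]
force: [-0.0, -0.4, -0.4]
finger_gap: 0.5
gripper_force: 0.0
```

Call:
move_arm(
  targets=[
    {"dx": 0,"dy": 0,"dz": 0.4,"rx": 0,"ry": 0,"rz": 0},
    {"dx": 0,"dy": 0,"dz": 0.6,"rx": 0,"ry": 0,"rz": 0},
    {"dx": 0,"dy": 0,"dz": 0.6,"rx": 0,"ry": 0,"rz": 0},
    {"dx": 0,"dy": 0,"dz": 0.6,"rx": 0,"ry": 0,"rz": 0},
    {"dx": 0,"dy": 0,"dz": 0.6,"rx": 0,"ry": 0,"rz": 0},
    {"dx": 0,"dy": 0,"dz": 0.6,"rx": 0,"ry": 0,"rz": 0},
    {"dx": 0,"dy": 0,"dz": 0.6,"rx": 0,"ry": 0,"rz": 0},
    {"dx": 0,"dy": 0,"dz": 0,"rx": 0,"ry": 0,"rz": 0},
    {"dx": 0,"dy": 0,"dz": 0,"rx": 0,"ry": 0,"rz": 0},
    {"dx": 0,"dy": 0,"dz": 0,"rx": 0,"ry": 0,"rz": 0},
  ],
)

```text
t: 25.95
tcp_pos: [0.5309, 0.0135, 0.2306]
tool_rot: [0.312, 0.95, -0.0, -0.001]
force: [-0.0, -0.3, 0.4]
finger_gap: 0.497
gripper_force: 0.0
```

```bash
python3 w.py pics/w5.png
```

```text
25.95 [0.53090377 0.01351289 0.23061266] [-0.0023625  -0.32882842  0.41172581]
ydir 53.588256662939386
expected px [208.51011357 235.69801614]
[ 287   58   80  117 1738] [333. 117.] (129.0629425048828, 43.044979095458984) [0.5163 0.0989] len 0.0902 ang -1.1801881334343358
[239 179  19  49 656] [248. 203.] (48.0, 18.0) [0.5302 0.0144] len 0.0379 ang -35.85588425226866
[    0   239   512   145 33789] [256. 311.] (511.0, 144.0) [ 0.6205 -0.0438] len 0.4101 ang 53.65269036208178
```

View pics/w5.png

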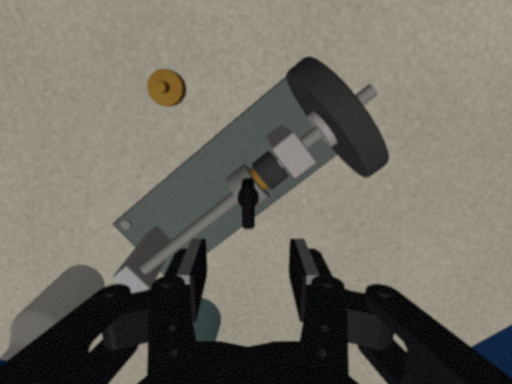

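The gripper is clear and raised. The wing at (248,203) sits at −36° in world (screw ≈ 0.05, tight), the collar is against the nose, and the cup, bottle and weight are undisturbed. Handing in.

```bash
python3 -c "
from station import order;print(order.sign_off())"
```

```text
the job is handed in; nothing more can be done
None
```

The job is handed in: I loosened the screw, slid the collar about 41 mm onto the bush nose and tightened the screw to about 0.05 rad. By the wrist force the push on the nose is about 10–11 N (8 N by the collar's travel), never near 20 N, and the cup, bottle and weight were not touched.

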